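# Load the tube rack into the rack reader and shut its gate

### The job

Slide the orange tube rack along the bench, without lifting it, through the open mouth of the rack reader, and press it gently but firmly home against the sprung stop pad inside; the stop is set to a different depth each time, so feel for it. Leave the rack resting against the pad, then swing the blue gate fully shut behind it. Leave the mixer, the jar and the swab box where they are.

Things in the scene. Friction and masses are not known exactly. Their poses are not given: they have to be found in the camera images.
- rack: Orange tube rack, loose, 0.4 to 0.65 kg, 150 mm long (its x), 90 mm wide (y), 60 mm high, tube caps standing 14 mm higher. Corners rounded to 12 mm radius: ends flat over the middle 66 mm, sides over 126 mm. Both ends alike. Too wide to grip; it slides on the bench with about 2 to 6 N. Origin: centre of its underside. Starts before the mouth, off line and turned.
- reader: Rack reader, fixed: a clear tunnel without floor, inside 106 mm wide, 95 mm high, 250 mm long, walls 6 mm, aluminium posts at the mouth; a white box 160 mm high closes the far end. The rack goes in lengthwise. Origin: middle of the mouth, on the bench; x points inward along the tunnel, y left seen looking in, z up.
- roof_edge (a point): Middle of the clear roof's front edge, above the mouth, underside 95 mm and top 99 mm above the bench. With the rack home its near end lies 8 to 37 mm inside this edge, where upright fingers cannot follow: lean the tool back about 40 degrees and push with the fingertips reaching under the roof.
- stop_zone (a point): Fixed point on the tunnel's middle line, 165 mm in, 30 mm up: about where the stop is. The real red pad (70 mm wide, 10 to 50 mm up, on a yellow block) faces the mouth 158 to 173 mm in; it varies and is not reported. Sprung 700 N/m, 14 mm travel, then solid. Press the rack on it with over 5 N, never over 25 N, for half a second, then ease off slowly: it stays in touch.
- gate (a joint): Angle of the blue gate in rad: 0 fully shut across the mouth (end of its travel), positive swung open outwards, away from the tunnel; it starts open at 2.1 to 2.35. A stiff hinge (about 0.06 N m) keeps it where it is left; it does not latch.
- gate_hinge (a point): Gate's upright hinge axis, 30 mm up, at the right-hand post looking in (reader x -6, y -56 mm). The gate is 6 mm thick, 5 to 60 mm above the bench, and reaches 104 mm from the axis. Shut, it lies along reader +y, outer face 7 mm to reader -x of the axis; it opens counter-clockwise seen from above. Push its outer face to shut it.
- gate_edge (a point): Point on the gate's outer face at its free edge, 104 mm from the hinge axis, 30 mm above the bench.
- mixer: Bystander: black round vortex mixer, 110 mm across, 112 mm high; origin at the centre of its underside. Not to be moved.
- jar: Bystander: capped sample jar with a red cap, 64 mm across, 85 mm high; origin at the centre of its underside. Not to be moved.
- swab_box: Bystander: open wooden box of swab sticks, 100 x 180 x 60 mm (x, y, z); origin at the centre of its underside. Not to be moved.

How it is judged:
On the way, in this order (a step that is already met when the one before it is completed fails the run):
1. the rack stands straight inside the tunnel and is pressed on the stop with more than 5 N (x of rack in the frame of reader above 0.086 m and y of rack in the frame of reader between -0.012 and 0.012 m and angle between the x axis of rack and the x axis of reader, either way round below 0.08 rad and contact force between rack and reader above 5 N), for 0.2 s.
2. the gate is shut (value of joint gate below 0.06 rad), for 0.2 s.
At the end, for the whole second after the job is handed in: The rack stands still and flat on the bench inside the tunnel, straight within 0.08 rad and within 12 mm of its middle line, still touching the stop pad (more than 0.2 N), and the gate is shut to within 0.06 rad (x of rack in the frame of reader above 0.086 m and y of rack in the frame of reader between -0.012 and 0.012 m and angle between the x axis of rack and the x axis of reader, either way round below 0.08 rad and contact force between rack and reader above 0.2 N and value of joint gate below 0.06 rad and linear speed of rack below 0.01 m/s and angle between rack's own z axis and vertical below 0.05 rad and height (world z) of rack below 0.006 m).
It fails at once if the rack is lifted or tipped off the bench (height (world z) of rack above 0.015 m or angle between rack's own z axis and vertical above 0.2 rad).
It fails at once if the rack is rammed into the reader (over 25 N) (contact force between rack and reader above 25 N).
It fails at once if a bystander is moved by more than 20 mm (distance of any of mixer, jar, swab_box from where it was at the start of the episode above 0.02 m).
It also fails if it takes over 72 s, if anything falls off the work surface, if the arm or the gripper's body presses on something with over 40 N, if the wrist force passes 120 N, or if a joint passes its speed limit or range.

### The arm

A 6-joint arm with a two-finger parallel gripper is mounted at the origin on the work surface. World frame = base frame: x ahead of the robot, y to its left, z up, the work surface at z = 0. Lengths are in m, angles in rad, forces in N, time in s.
With the tool pointing down it reaches from about 0.275 to 0.75 m from the base axis. Payload 10.2 kg.
Tool frame: the origin (TCP) lies on the centre line of the jaws, within the pads' length; the fingertips stand 17 mm ahead of it and the grasp point (between the pads) lies 2 mm behind it (manip.nose_length is the distance from the TCP to the fingertips, in m); z points along the fingers, y is the line along which they close (so a half turn about z gives the same grasp; the last joint's range is limited). The gripper opens to 88 mm and grips with 3 to 60 N. Pads are 18 mm wide; open, the fingers measure 123 mm over their backs; the gripper's body (75 mm by 187 mm) begins 45 mm behind the grasp point.
Start: joints at [0.94, 0.313, 1.498, -0, 1.331, -0.223], TCP at [0.208, 0.482, 0.256] pointing down, gripper open.
Joint ranges: [-2.94, 2.94], [-0.97, 2.17], [0.19, 2.56], [-1.23, 4.37], [0.02, 3.11], [-2.88, 2.88]. Speed limits (rad/s): [2.39, 2.39, 3.01, 3.14, 3.14, 3.14].

### API

Orientations are given as a unit quaternion [w, x, y, z].
In Python, from bench import manip gives the robot as it stands. Calls block until the motion is done:
- manip.move_pose(position, orientation): joint-space move of the TCP to a pose.
- manip.servo_line(position, frame=None, speed=0.15, guard=None): straight line of the TCP; frame=None keeps the orientation; speed is the mean speed in m/s. With guard (N) it stops when the force on the tool has changed by that much, and returns True; else False.
- manip.goto_joints(angles): joint-space move.
- manip.set_gripper(opening): finger opening in m; the grip force is fixed at half the most; returns when the fingers have stopped.
- manip.dwell(seconds).
- manip.ik(position, orientation): joint angles nearest the present ones, or None.
- manip.read_camera(name): name is "scene" or "top"; returns the picture (400x640x3 uint8, red, green, blue); there is no depth.
- manip.camera_model(name): a dict with "fx", "fy", "cx", "cy" (pixels), "distortion" ([k1, k2, p1, p2, k3] as OpenCV has them; the pictures are not rectified), "pose" (4x4, takes a point from camera to world coordinates). Camera axes: x right, y down, z forward; pixel columns grow to the right and rows downward; lengths in m; the calibration is good to about 2 mm. A picture is of the moment at which its call begins. camera_model takes no time and is no camera call.
A pose or a line that the arm cannot do raises manip.IKError and nothing moves.
- manip.hand_in(): hands the job in; it is judged then, once.
Trained networks look in the newest picture that a camera, given by its name, has taken for a name from the list of things; names that differ only in an ending like _2 or _b are one class to them, and where a whole thing is asked for, a point or a joint stands for the part that bears it (a point fixed in the world has none). Each returns a list of dicts, best first, with "p" (0 to 1); they miss things now and then, are a little off and sometimes report something else, mostly with a low value. They report only what shows in the picture. A call takes as long as a camera call.
- manip.regions_of(name, camera): "region" (400x640 bool, what is visible of it) and "centre" ([row, column] in pixels, amid what is visible of it).
Readings, each from a call of its own:
- manip.get_time(): time.
- manip.get_joints(): joint angles.
- manip.get_qd(): joint speeds.
- manip.get_joint_efforts(): joint torques, N m.
- manip.get_eef_pos(): TCP position.
- manip.get_tcp_rot(): TCP orientation.
- manip.get_wrist_force(): force on the tool from outside, world axes, zero at the start.
- manip.get_torque(): the same for the moment, N m.
- manip.get_opening(): finger opening in m.
- manip.get_grip_force(): force on a finger pad.
Only numpy, scipy, OpenCV 4.12 (cv2) and the standard library are available. Lean on these libraries where they do the work, as an engineer would, in place of code of your own. Each camera call takes 0.05 s, during which the arm holds its last target. There are 200 camera calls.

## Working session

There is one attempt and no reset: what is moved stays moved. The work goes in short steps, each a Python script; the robot and the scene stay as the last script left them, time stands still between calls to the robot, and variables do not carry over. Pictures are saved under pics/ and viewed, at most 10 in all, crops included, and the job is handed in when it is done.

```bash
mkdir -p pics; python3 - <<'E'
from bench import manip
import cv2,numpy as np
for c in("top","scene"):
    im=manip.read_camera(c); cv2.imwrite(f"pics/{c}0.png",im[:,:,::-1])
    m=manip.camera_model(c); print(c,m["fx"],m["fy"],m["cx"],m["cy"],m["distortion"]);print(np.round(m["pose"],4))
    for n in("rack","reader","gate","mixer","jar","swab_box","roof_edge","gate_edge"):
        try:
            for d in manip.regions_of(n,c)[:2]: print(n,round(d["p"],2),np.round(d["centre"]),d["region"].sum())
        except Exception as e: print(n,e)
print(manip.get_time(),manip.get_tcp_rot(),manip.get_wrist_force())
E
```

```text
top 419.0798636477132 419.0798636477132 319.2225894066033 194.1366918805498 [0.02011022 0.         0.         0.         0.        ]
[[ 0.0153 -0.9888  0.1487  0.4254]
 [-0.9999 -0.014   0.0101  0.0194]
 [-0.0079 -0.1488 -0.9888  1.0212]
 [ 0.      0.      0.      1.    ]]
rack 0.55 [196. 420.] 2680
reader 0.95 [219. 202.] 13713
gate 0.77 [181. 329.] 256
gate 0.72 [282. 214.] 2070
mixer 0.86 [282. 216.] 2006
jar 0.68 [113. 420.] 843
swab_box 0.93 [106. 270.] 3684
roof_edge 0.7 [217. 202.] 13405
gate_edge 0.53 [177. 327.] 229
scene 422.81520921932525 422.81520921932525 314.6688947220767 201.91832268165058 [-0.00477258  0.          0.          0.          0.        ]
[[ 0.8437  0.3675 -0.3913  0.945 ]
 [ 0.5366 -0.5956  0.5977 -0.5428]
 [-0.0134 -0.7143 -0.6997  0.7467]
 [ 0.      0.      0.      1.    ]]
rack 0.75 [292. 249.] 4228
reader 0.77 [139. 341.] 9401
gate 0.74 [146. 345.] 9284
gate 0.72 [221. 323.] 274
mixer 0.98 [131. 295.] 1332
jar 0.97 [342. 335.] 1578
swab_box 0.9 [220. 425.] 3644
swab_box 0.25 [340. 334.] 1568
roof_edge 0.69 [148. 343.] 9080
0.9 [1.58764016e-05 2.02485239e-01 9.79285315e-01 2.23789828e-05] [ 0.04071856 -0.16509284  0.64885086]
```

View pics/top0.png

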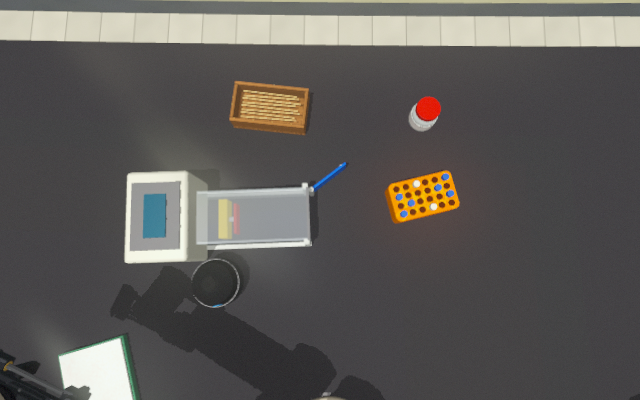

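View pics/scene0.png

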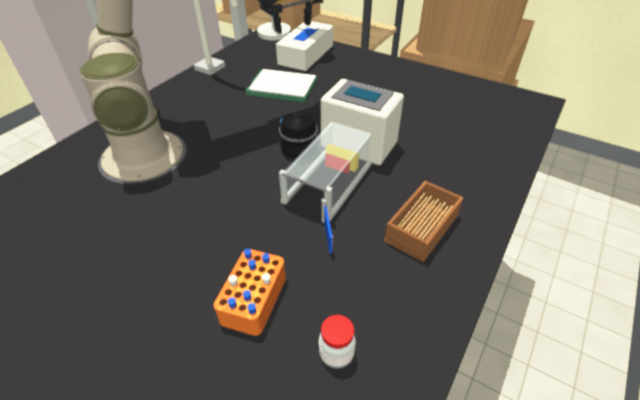

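The top view shows the rack at about (423,196) and the reader at (120–312, 170–262), with its mouth facing right at about x=308. The blue gate runs from (313,188) to (346,164). The scene view agrees: rack (250,290), mouth posts (285,185) and (328,205). I'll zoom in for the reader corners.

```bash
python3 - <<'E'
import cv2,numpy as np
a=cv2.imread("pics/top0.png")[155:275,115:355]
a=cv2.resize(a,None,fx=3.3,fy=3.3,interpolation=cv2.INTER_CUBIC)
cv2.imwrite("pics/crop1.png",a)
b=cv2.imread("pics/scene0.png")[75:260,270:410]
cv2.imwrite("pics/crop2.png",cv2.resize(b,None,fx=3.2,fy=3.2,interpolation=cv2.INTER_CUBIC))
E
```

```text
(no output)
```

View pics/crop1.png

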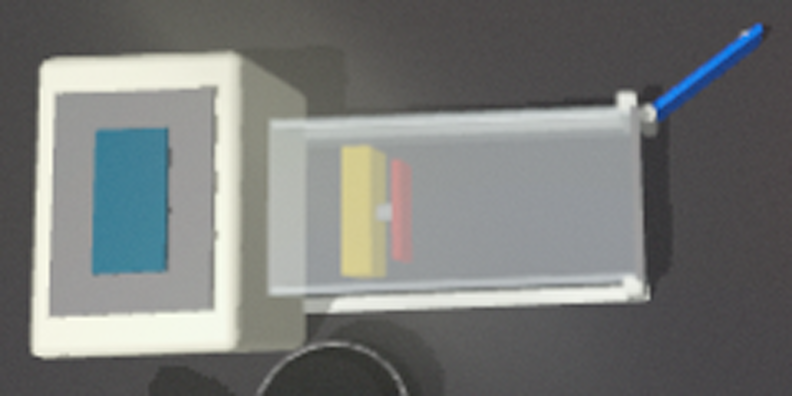

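View pics/crop2.png

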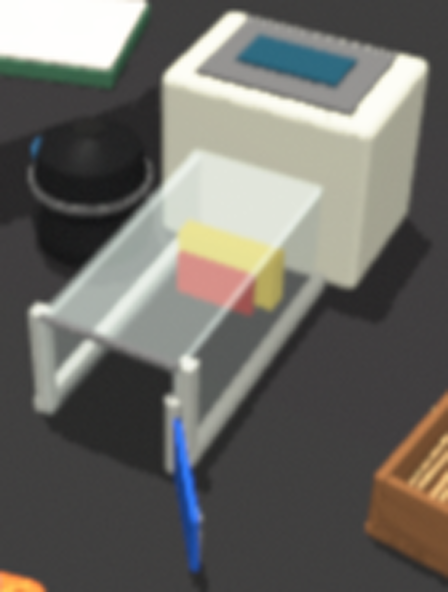

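```bash
cat >h.py <<'E'
from bench import manip
import numpy as np,cv2
from scipy.optimize import least_squares,minimize
from scipy.spatial.transform import Rotation as R
CM={c:manip.camera_model(c) for c in("top","scene")}
def proj(P,c):
    m=CM[c];T=np.linalg.inv(m["pose"]);K=np.array([[m["fx"],0,m["cx"]],[0,m["fy"],m["cy"]],[0,0,1.]])
    return cv2.projectPoints(np.float64(P).reshape(-1,1,3),cv2.Rodrigues(T[:3,:3])[0],T[:3,3],K,np.array(m["distortion"]))[0][:,0]
def ray(px,z,c):
    m=CM[c];K=np.array([[m["fx"],0,m["cx"]],[0,m["fy"],m["cy"]],[0,0,1.]])
    u=cv2.undistortPoints(np.float64(px).reshape(-1,1,2),K,np.array(m["distortion"]))[:,0]
    d=np.c_[u,np.ones(len(u))]@m["pose"][:3,:3].T;o=m["pose"][:3,3]
    return o+d*((z-o[2])/d[:,2])[:,None]
def world(P,q):
    c,s=np.cos(q[2]),np.sin(q[2]);P=np.atleast_2d(P)
    return np.c_[q[0]+c*P[:,0]-s*P[:,1],q[1]+s*P[:,0]+c*P[:,1],P[:,2]]
def orange(im):
    h=cv2.cvtColor(im,cv2.COLOR_RGB2HSV)
    m=((h[...,0]>=8)&(h[...,0]<=20)&(h[...,1]>190)&(h[...,2]>100)).astype(np.uint8)
    n,l,s,_=cv2.connectedComponentsWithStats(m)
    if n<2: return m
    m=(l==1+np.argmax(s[1:,4])).astype(np.uint8)
    h=cv2.convexHull(np.argwhere(m)[:,::-1].astype(np.int32)); o=np.zeros_like(m);cv2.fillConvexPoly(o,h,1);return o
def rackfit(q0,cams=("top","scene"),ims=None):
    ims=ims or {c:manip.read_camera(c) for c in cams}
    M={c:orange(ims[c]) for c in cams}
    a=np.linspace(0,2*np.pi,48,endpoint=False)
    xy=np.c_[np.cos(a)*.012+np.sign(np.cos(a+1e-6))*.063,np.sin(a)*.012+np.sign(np.sin(a+1e-6))*.033]
    P=np.r_[np.c_[xy,0*a],np.c_[xy,0*a+.06]]
    def cost(q):
        t=0
        for c in cams:
            h=cv2.convexHull(proj(world(P,q),c).astype(np.float32))
            o=np.zeros((400,640),np.uint8);cv2.fillConvexPoly(o,np.round(h*16).astype(np.int32),1,shift=4)
            t+=1-(o&M[c]).sum()/max(1,(o|M[c]).sum())
        return t/len(cams)
    best=None
    for s in(.012,.004):
        q0=q0 if best is None else best.x
        best=minimize(cost,q0,method="Nelder-Mead",options=dict(initial_simplex=[q0]+[np.array(q0)+np.eye(3)[i]*[s,s,s*8] for i in range(3)],xatol=1e-4,fatol=1e-4))
    return best.x,best.fun
E
python3 - <<'E'
from h import *
t=np.array([(640,108),(643,286),(268,122),(268,295)])/3.3+(115,155)
s=np.array([(185,365),(40,312),(322,187),(200,152)])/3.2+(270,75)
P=np.array([(0,-.059,.099),(0,.059,.099),(.25,-.059,.099),(.25,.059,.099)])
for cs in(("top",t),),(("scene",s),),(("top",t),("scene",s)):
    f=lambda q:np.concatenate([(proj(world(P,q),c)-p).ravel() for c,p in cs])
    r=least_squares(f,[.4,0,1.57]);print(r.x,np.round(r.fun,1))
q=r.x
g=np.array([(762,28),(652,112)])/3.3+(115,155)
w=ray(g,.06,"top");print("gate",w);print("hinge",world([(-.006,-.056,.06)],q))
d=w[0]-world([(-.006,-.056,.06)],q)[0];print(np.hypot(*d[:2]),np.arctan2(d[1],d[0])-q[2]-np.pi/2)
ims={"top":cv2.imread("pics/top0.png")[:,:,::-1],"scene":cv2.imread("pics/scene0.png")[:,:,::-1]}
w=ray([(423,196)],.06,"top")[0]
q0=[w[0],w[1],1.4]
for cs in(("top",),("scene",),("top","scene")): print(cs,rackfit(q0,cs,ims))
pad=ray(np.array([(392,160),(392,262),(410,160),(410,262)])/3.3+(115,155),.05,"top");d=pad[:,:2]-q[:2]
print("pad reader",d@np.array([[np.cos(q[2]),-np.sin(q[2])],[np.sin(q[2]),np.cos(q[2])]]))
for n,z in(("mixer",.11),("jar",.085),("swab_box",.06)):print(n,ray([manip.regions_of(n,"top")[0]["centre"][::-1]],z,"top"))
E
```

```text
[0.51843184 0.04979503 1.61629985] [-0.2  0.4  0.3 -0.4  0.4 -0.4 -0.4  0.5]
[0.52651629 0.05490938 1.62733818] [-0.8  0.7  0.2  1.   1.2 -0.7 -0.6 -1.7]
[0.52228055 0.05199478 1.62200246] [-1.3 -1.4 -0.5 -2.2 -0.7 -1.5 -1.1 -0.7 -3.1  0.8 -1.9  1.  -0.3 -0.5
 -2.  -1.6]
gate [[ 0.64343189 -0.03222924  0.06      ]
 [ 0.5819054   0.04482934  0.06      ]]
hinge [[0.57851425 0.04886893 0.06      ]]
0.10388077029148717 -4.088560249533226
('top',) (array([ 0.57109494, -0.21249048,  1.83195643]), np.float64(0.009557522123893825))
('scene',) (array([ 0.57389822, -0.2099503 ,  1.90950984]), np.float64(0.43551446183025133))
('top', 'scene') (array([ 0.57108798, -0.21184266,  1.82857315]), np.float64(0.22773990429494984))
pad reader [[ 0.17519012 -0.03322275]
 [ 0.17555307  0.0388211 ]
 [ 0.1624478  -0.03275035]
 [ 0.16295243  0.03928816]]
mixer [[0.36972028 0.24596478 0.11      ]]
jar [[ 0.7586366  -0.20099685  0.085     ]]
swab_box [[0.78241743 0.14940033 0.06      ]]
```

```bash
python3 - <<'E'
from h import *
j=np.array(manip.get_joints());j[0]=-.8;j[5]=-.9;manip.goto_joints(list(j))
manip.set_gripper(.03)
x,y,t=-.2648,-.0394,.215
b=lambda d:(x-d*np.cos(t),y-d*np.sin(t))
manip.move_pose(*tip(*b(.115),.13,t,42,-1))
print(manip.get_time(),manip.get_eef_pos())
p,q=tip(*b(.105),.046,t,42,-1)
manip.servo_line(p,q,speed=.1)
manip.dwell(.2)
print(manip.get_time(),manip.get_opening(),manip.get_eef_pos()-p,fx(),manip.get_wrist_force())
p,q=tip(*b(.06),.046,t,42,-1)
print(manip.servo_line(p,q,speed=.03,guard=1.5))
print(manip.get_time(),fx(),manip.get_wrist_force(),inread(manip.get_eef_pos()),inread(tip(*b(.075),.046,t,42,-1)[0]))
im=manip.read_camera("top");cv2.imwrite("pics/a.png",im[:,:,::-1])
cv2.imwrite("pics/b.png",manip.read_camera("scene")[:,:,::-1])
E
```

```text
5.9 [ 0.60557228 -0.34112705  0.13776575]
7.1 0.030480378771519417 [ 0.00015723 -0.00013553  0.00050344] 0.26909849085050386 [-0.11874801 -0.27487648  0.75078442]
True
8.125 0.5017531769419238 [ 0.46444057 -0.48081508  0.52927887] [-0.35298063 -0.05872149] [-0.35572087 -0.05925486]
```

View pics/b.png

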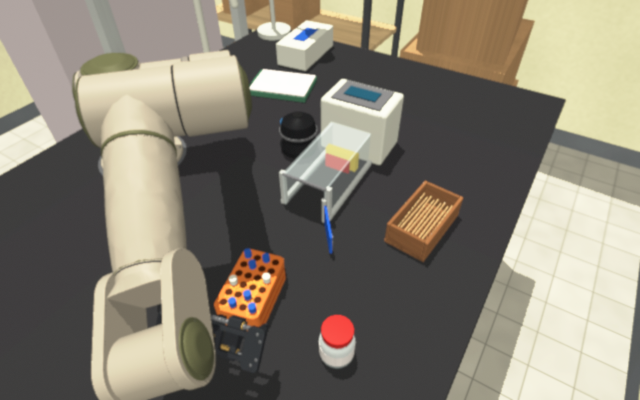

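The fingers are touching the rack's near end, at about (240,318), within 3 mm of where I expected contact. Next I'll push along a smooth curve onto the tunnel's middle line.

```bash
python3 - <<'E'
from h import *
from scipy.interpolate import CubicHermiteSpline as C
x0,x1=-.2645,-.105
s=C([x0,x1],[-.0394,0],[np.tan(.215),0])
for x in np.linspace(x0,x1,13)[1:]:
    t=np.arctan(s(x,1)); 
    g=manip.servo_line(*tip(x-.075*np.cos(t),s(x)-.075*np.sin(t),.046,t,42,-1),speed=.04,guard=14)
    if g: print("guard",x);break
print(manip.get_time(),manip.get_wrist_force(),fx())
ims={c:manip.read_camera(c) for c in("top","scene")}
for c in ims: cv2.imwrite(f"pics/p1{c}.png",ims[c][:,:,::-1])
w=world([(-.105,0,0)],RD)[0]
q,f=rackfit([w[0],w[1],RD[2]],("top",),ims);print(inread(q),q[2]-RD[2],f)
E
```

```text
14.2667 [-0.29824256 -1.38015988  0.45970565] 1.3649119701070285
[-0.10848318 -0.00370226] -0.05923623505337661 0.27299813780260707
```

View pics/p1top.png

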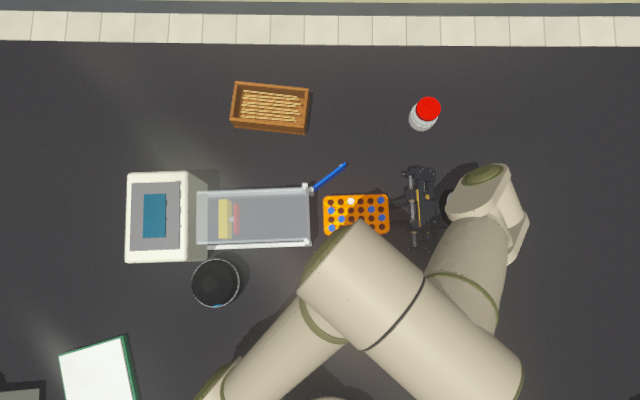

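The rack now stands just before the mouth, spanning (322–390, 194–235), roughly straight. The forearm hides its lower edge, so I'll measure from the visible far edge.

```bash
cat >>h.py <<'E'
def edgefit(im,x,c="top"):
    """y, angle (reader frame) of the rack from its right-hand upper long edge"""
    h=cv2.cvtColor(im,cv2.COLOR_RGB2HSV);m=(h[...,0]>=6)&(h[...,0]<=22)&(h[...,1]>170)&(h[...,2]>90)
    px=proj(world([(x-.045,-.045,.06),(x+.045,-.045,.06)],RD),c)
    out=[]
    for u in range(int(px[:,0].min()),int(px[:,0].max())):
        v0=int(px[:,1].mean());col=np.argwhere(m[v0-12:v0+14,u])
        if len(col): out.append((u,v0-12+col[0,0]-.5))
    P=np.array([inread(w) for w in ray(np.array(out),.06,c)])
    k=np.polyfit(P[:,0],P[:,1],1);r=P[:,1]-np.polyval(k,P[:,0]);ok=abs(r)<.003;k=np.polyfit(P[ok,0],P[ok,1],1)
    return np.polyval(k,x)+.045,np.arctan(k[0]),ok.sum(),r[ok].std()
E
python3 - <<'E'
from h import *
r=lambda n:cv2.imread(n)[:,:,::-1].copy()
print(edgefit(r("pics/p1top.png"),-.105))
print(edgefit(r("pics/top0.png"),-.2645)) # sanity only
E
```

```text
(np.float64(-0.0013295362529527621), np.float64(-0.012975396348579972), np.int64(38), np.float64(0.0007041497109461182))
(np.float64(-0.031159179135819767), np.float64(-0.04286715999000926), np.int64(24), np.float64(0.0011473323801729847))
```

```bash
python3 - <<'E'
from h import *
for x in(-.06,-.02,.02,.05,.065):
    g=manip.servo_line(*tip(x-.075,0,.046,0,42,-1),speed=.035,guard=9)
    print(x,g,round(manip.get_time(),2),np.round(manip.get_wrist_force(),2),round(inread(manip.get_eef_pos())[0]-inread(tip(x-.075,0,.046,0,42,-1)[0])[0],4))
    if g:break
cv2.imwrite("pics/p2scene.png",manip.read_camera("scene")[:,:,::-1])
im=manip.read_camera("top");cv2.imwrite("pics/p2top.png",im[:,:,::-1])
try: print(edgefit(im,x))
except Exception as e: print(e)
E
```

```text
-0.06 False 15.8 [-0.53 -1.88  0.25] -0.0
-0.02 False 17.09 [-0.15 -1.74  0.52] -0.0
0.02 False 18.38 [-0.64 -1.26  0.49] 0.0
0.05 False 19.39 [-0.59 -0.98  1.03] 0.0001
0.065 False 19.97 [-0.26 -0.29  0.23] 0.0004
OpenCV(4.12.0) /io/opencv/modules/calib3d/src/undistort.dispatch.cpp:347: error: (-215:Assertion failed) CV_IS_MAT(_src) && CV_IS_MAT(_dst) && (_src->rows == 1 || _src->cols == 1) && (_dst->rows == 1 || _dst->cols == 1) && _src->cols + _src->rows - 1 == _dst->rows + _dst->cols - 1 && (CV_MAT_TYPE(_src->type) == CV_32FC2 || CV_MAT_TYPE(_src->type) == CV_64FC2) && (CV_MAT_TYPE(_dst->type) == CV_32FC2 || CV_MAT_TYPE(_dst->type) == CV_64FC2) in function 'cvUndistortPointsInternal'
```

View pics/p2scene.png

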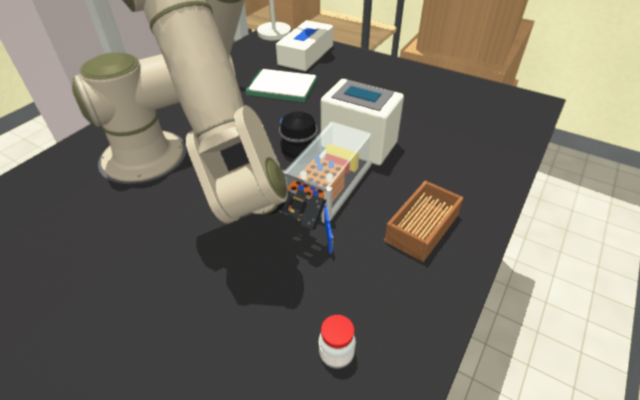

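The rack is inside the tunnel and straight, around (325,175), with the fingers reaching under the roof edge. Now I'll feel for the pad in 1 mm steps.

```bash
python3 - <<'E'
from h import *
x=.065;xc=None;L=[]
while x<.113:
    x+=.001
    g=manip.servo_line(*tip(x-.075,0,.046,0,42,-1),speed=.008,guard=8)
    F=np.mean([fx() for _ in range(3)]);L.append((round(x,4),round(F,2)))
    if F>11.5 or g: break
    if xc is None and F>5: xc=x
    if xc and x>xc+.009: break
print(L,g,xc,manip.get_time(),manip.get_wrist_force(),manip.get_torque())
E
```

```text
[(0.066, np.float64(1.78)), (0.067, np.float64(2.29)), (0.068, np.float64(3.4)), (0.069, np.float64(3.04)), (0.07, np.float64(2.31)), (0.071, np.float64(2.98)), (0.072, np.float64(1.48)), (0.073, np.float64(2.99)), (0.074, np.float64(2.73)), (0.075, np.float64(2.25)), (0.076, np.float64(3.14)), (0.077, np.float64(1.98)), (0.078, np.float64(3.26)), (0.079, np.float64(2.88)), (0.08, np.float64(2.62)), (0.081, np.float64(2.7)), (0.082, np.float64(2.02)), (0.083, np.float64(3.08)), (0.084, np.float64(2.76)), (0.085, np.float64(2.68)), (0.086, np.float64(2.33)), (0.087, np.float64(2.48)), (0.088, np.float64(1.89)), (0.089, np.float64(2.89)), (0.09, np.float64(2.49)), (0.091, np.float64(2.74)), (0.092, np.float64(3.33)), (0.093, np.float64(2.15)), (0.094, np.float64(3.15)), (0.095, np.float64(2.61)), (0.096, np.float64(2.57)), (0.097, np.float64(2.21)), (0.098, np.float64(2.85)), (0.099, np.float64(3.41)), (0.1, np.float64(3.55)), (0.101, np.float64(4.6)), (0.102, np.float64(3.89)), (0.103, np.float64(5.34)), (0.104, np.float64(6.11)), (0.105, np.float64(6.24)), (0.106, np.float64(6.77)), (0.107, np.float64(8.87)), (0.108, np.float64(9.27)), (0.109, np.float64(9.82)), (0.11, np.float64(10.19)), (0.111, np.float64(9.86)), (0.112, np.float64(10.63))] False 0.10300000000000004 32.9917 [  1.87734914 -10.55293113   0.49978735] [-1.4957576  -0.20939234 -0.12378675]
```

The pad was felt at a rack x of about 0.099, and the rack is now pressed with about 8 N net. I'll hold it, ease off slowly, retreat and get ready for the gate.

```bash
python3 - <<'E'
from h import *
print(fx());manip.dwell(.5)
manip.servo_line(*tip(.097-.075,0,.046,0,42,-1),speed=.012)
print("eased",fx(),manip.get_time())
manip.servo_line(*tip(.08-.075,0,.046,0,42,-1),speed=.03)
manip.servo_line(*tip(-.13,0,.046,0,42,-1),speed=.12)
manip.servo_line(*tip(-.14,-.03,.15,0,35,-1),speed=.15)
manip.set_gripper(0.)
manip.servo_line(*tip(-.045,-.16,.14,0,32,-1),speed=.15)
print(manip.get_time(),fx(),manip.get_opening())
cv2.imwrite("pics/p3top.png",manip.read_camera("top")[:,:,::-1])
cv2.imwrite("pics/p3scene.png",manip.read_camera("scene")[:,:,::-1])
a=cv2.imread("pics/p3top.png")[130:290,110:430];b=cv2.imread("pics/p3scene.png")[60:280,220:480]
cv2.imwrite("pics/c3.png",np.vstack([cv2.resize(a,(560,280)),cv2.resize(b,(378,320))[:, :] if 0 else cv2.copyMakeBorder(cv2.resize(b,(378,320)),0,0,0,182,0)]))
E
```

```text
10.628378614711206
eased 0.6962483023757773 34.8917
39.575 0.08871728717069953 0.00033002973073192123
```

View pics/c3.png

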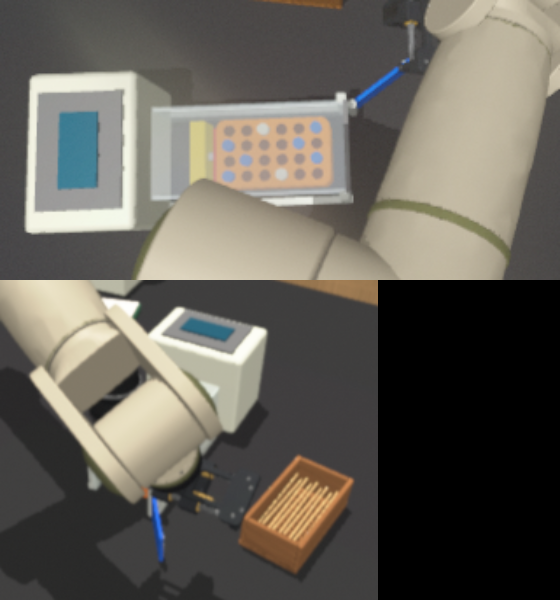

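The rack stands straight against the pad, its front edge at the red strip at about (213,158) in the crop. The gate is untouched, running from (352,103) to (410,62), and the fingers are beyond its outer face. Now I'll sweep it shut.

```bash
python3 - <<'E'
from h import *
def T(g):
    n=np.array([-np.cos(g),-np.sin(g)]);u=np.array([-np.sin(g),np.cos(g)])
    if g>np.pi/2: r,c=.085,np.array([-.042,.0175])
    else: r,c=np.interp(g,[.3,np.pi/2],[.088,.043]),np.array([0,.0175])
    return np.array([-.006,-.056])+r*u+.007*n-c
path=[(-.045,-.16)]+[T(g) for g in(2.2,2.0,1.8,1.58,1.35,1.1,.85,.6,.35,.2)]
lean=lambda k:np.interp(k,[3,9],[32,38])
for k,p in enumerate(path): assert manip.ik(*tip(*p,.035,0,lean(k),-1)) is not None,k
print(np.round(path,3).tolist())
for k,p in enumerate(path):
    g=manip.servo_line(*tip(*p,.035,0,lean(k),-1),speed=.09,guard=10)
    if g: print("guard",k,manip.get_wrist_force());break
print(manip.get_time(),manip.get_wrist_force())
if not g:
    p=T(0)
    g=manip.servo_line(*tip(p[0]+.008,p[1],.035,0,38,-1),speed=.025,guard=5)
    print("shut",g,manip.get_time(),manip.get_wrist_force(),inread(manip.get_eef_pos())-inread(tip(*p,.035,0,38,-1)[0]))
cv2.imwrite("pics/p4top.png",manip.read_camera("top")[:,:,::-1])
a=manip.read_camera("scene")[:,:,::-1];cv2.imwrite("pics/p4scene.png",a)
E
```

```text
[[-0.045, -0.16], [-0.029, -0.129], [-0.038, -0.115], [-0.045, -0.1], [-0.049, -0.081], [-0.057, -0.069], [-0.062, -0.053], [-0.062, -0.034], [-0.055, -0.014], [-0.042, 0.005], [-0.03, 0.011]]
44.6917 [ 0.43658097 -0.46957648  0.26940498]
shut True 45.4583 [-1.72211473 -6.10533148  2.1339153 ] [ 0.00190164 -0.00078374]
```

```bash
python3 - <<'E'
from h import *
p=manip.get_eef_pos();d=world([(-.1,0,0)],[0,0,RD[2]])[0]
manip.servo_line(p+d*.1,speed=.03)
manip.servo_line(p+d,speed=.15)
j=np.array(manip.get_joints());p=manip.get_eef_pos()
manip.servo_line([p[0],p[1]-.05,.25],speed=.2)
j=np.array(manip.get_joints());j[0]-=.6;manip.goto_joints(list(j))
print(manip.get_time())
cv2.imwrite("pics/p5top.png",manip.read_camera("top")[:,:,::-1])
a=cv2.imread("pics/p5top.png")[150:280,110:350]
cv2.imwrite("pics/c5.png",cv2.resize(a,None,fx=3.3,fy=3.3,interpolation=cv2.INTER_CUBIC))
E
```

```text
49.2083
```

View pics/c5.png

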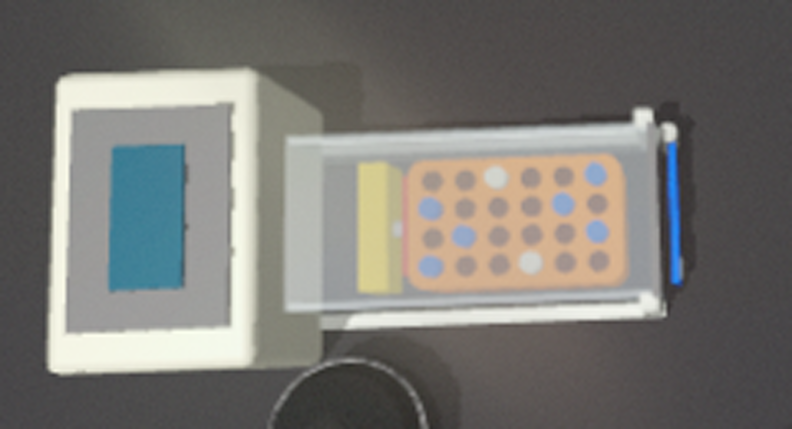

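The gate lies flat across the mouth, from (671,140) to (677,284) in the crop and parallel to it within about 0.02 rad. The rack is straight against the red pad at about (405,225). I'll hand it in.

```bash
python3 -c "
from bench import manip
print(manip.hand_in())"
```

```text
the job is handed in; nothing more can be done
None
```

The job is handed in, though the hand-in call returned no verdict: the rack was pressed on the stop at about 8 N and left resting against the pad, the gate looks fully shut in the last top view, and the arm never went near the jar or swab box and cleared the mixer.

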